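# Count three spice tins into the caddy and hold it out level over the trivet

## Robot

A 6-joint arm with a two-finger parallel gripper is mounted at the origin on the work surface. World frame = base frame: x ahead of the robot, y to its left, z up, the work surface at z = 0. Lengths are in m, angles in rad, forces in N, time in s.
With the tool pointing down it reaches from about 0.325 to 0.9 m from the base axis. Payload 6.1 kg.
Tool frame: the origin (TCP) lies midway between the tips of the shut fingers; the grasp point (between the pads) lies 19 mm behind it; x points along the fingers, y is the direction in which the jaws open and shut, and the axes are right-handed (so a half turn about x gives the same grasp; the last joint's range is limited). The gripper opens to 85 mm and grips with 20 to 120 N. Pads are 22 mm wide; open, the fingers measure 114 mm over their backs; the gripper's body (76 mm by 85 mm) begins 54 mm behind the grasp point. The pads swing forward as they close: fully open they stand 13 mm farther back than shut.
Start: joints at [1.181, 0.22, 1.526, -0, 1.395, -0.126], TCP at [0.163, 0.603, 0.231] pointing down, gripper open.
Joint ranges: [-2.98, 2.98], [-0.91, 2.08], [0.09, 2.57], [-1.24, 4.39], [0.2, 2.65], [-2.68, 2.68]. Speed limits (rad/s): [2.57, 2.57, 3.01, 3.14, 3.14, 3.14].

## Interface

Orientations are given as [roll, pitch, yaw] about the fixed x, y, z axes, in that order (R = Rz(yaw) Ry(pitch) Rx(roll)).
In Python, from plant import movep, move_l, set_joints, gripper_to, hold, inverse_kinematics, observe, get_image, get_calibration, Unreachable, job_done gives the robot as it stands. Calls block until the motion is done:
- movep(position, orientation): joint-space move of the TCP to a pose.
- move_l(position, feed=0.15, rotation=None, max_force=None): straight line of the TCP; rotation=None keeps the orientation; feed is the mean speed in m/s. With max_force (N) it stops when the force on the tool has changed by that much, and returns True; else False.
- set_joints(angles): joint-space move.
- gripper_to(opening, f_grip=None): finger opening in m; f_grip is the grip in N (None keeps the last); returns when the fingers have stopped.
- hold(seconds).
- inverse_kinematics(position, orientation): joint angles nearest the present ones, or None.
- observe(): the state.
- get_image(name): name is "scene" or "top" or "wrist"; returns (picture, depth): 480x640x3 uint8, red, green, blue; 480x640 float32, m along the optical axis (not along the pixel's ray), 0 where there is no reading.
- get_calibration(name): a dict with "intrinsics" (3x3 intrinsics, pixels), "world_from_camera" (4x4, takes a point from camera to world coordinates). Camera axes: x right, y down, z forward; pixel columns grow to the right and rows downward; lengths in m; the calibration is good to about 2 mm. A picture is of the moment at which its call begins: read the wrist's pose just before it. get_calibration takes no time and is no camera call; for the wrist camera it gives the pose at the moment of the call.
A pose or a line that the arm cannot do raises Unreachable and nothing moves.
- job_done(): hands the job in, once; it reports no verdict.
The state is a dict: "time_s": time; "q": joint angles; "joint_velocities": joint speeds; "joint_torque": joint torques, N m; "eef_pos": TCP position; "tcp_rot": TCP orientation; "ft_force": force on the tool from outside, world axes, zero at the start; "torque": the same for the moment, N m; "opening": finger opening in m.
Only numpy, scipy, OpenCV 4.12 (cv2) and the standard library are available. Lean on these libraries where they do the work, as an engineer would, in place of code of your own. Each camera call takes 0.05 s, during which the arm holds its last target. There are 200 camera calls.

## Task

Stand exactly three of the four small spice tins upright in the walled bay of the wooden caddy, and leave the fourth standing on the shelf. Then lift the caddy by its bridge handle, keeping it level so that the loose steel infuser ball never leaves its shallow pocket, carry it to the round trivet and finish while holding it: still, level, centred over the trivet with its underside about 15 cm above the shelf. Do not put it down or let go, and do not disturb the tagine or the jar.

Things in the scene. Friction and masses are not known exactly. Their poses are not given: they have to be found in the camera images.
- tray_grip (a point): Centre of the caddy's handle bar, over the tray's middle, 89 mm above its underside; axes are the caddy's. The bar is beech, 14 mm thick (along x), 110 mm long (along y), 30 mm tall, on two 12 mm square steel posts at y +-44 mm. Pinch it across its thickness (jaws closing along the caddy's x). Loaded tins reach 52 mm above the underside, the ball 48 mm
- tray_bay (a point): Centre of the walled bay's floor, 77 mm from the caddy's middle along its +x, 8 mm above its underside; axes are the caddy's. Bay open on top, inside 74 mm (x) by 124 mm (y), walls 10 mm high, 6 mm thick; three tins fit in a row along y at 39 mm pitch. The handle bar begins 70 mm from here towards -x; its top is 96 mm above this floor
- pocket (a point): Where the ball's centre is when it rests mid-pocket: 74.5 mm from the caddy's middle towards its -x, 30 mm above its underside. The pocket is a flat-bottomed round recess 32 mm across and only 4 mm deep: the ball can roll a few mm in it, and rolls out if the caddy is tipped past about 35 degrees or jolted
- ball_center (a point): Centre of the loose steel infuser ball, 36 mm diameter, 45 g, in the pocket
- tin0_mid (a point): Middle, half-way up (22 mm), of an upright spice tin: plain metal cylinder 32 mm diameter, 44 mm tall, about 40 g, loose on the shelf. All four tins are the same and any three will do. Gripped near the top (30 mm above its foot) the fingers stay clear of the bay's walls
- tin1_mid (a point): Middle, half-way up (22 mm), of an upright spice tin: plain metal cylinder 32 mm diameter, 44 mm tall, about 40 g, loose on the shelf. All four tins are the same and any three will do. Gripped near the top (30 mm above its foot) the fingers stay clear of the bay's walls
- tin2_mid (a point): Middle, half-way up (22 mm), of an upright spice tin: plain metal cylinder 32 mm diameter, 44 mm tall, about 40 g, loose on the shelf. All four tins are the same and any three will do. Gripped near the top (30 mm above its foot) the fingers stay clear of the bay's walls
- tin3_mid (a point): Middle, half-way up (22 mm), of an upright spice tin: plain metal cylinder 32 mm diameter, 44 mm tall, about 40 g, loose on the shelf. All four tins are the same and any three will do. Gripped near the top (30 mm above its foot) the fingers stay clear of the bay's walls
- trivet_top (a point): Centre of the upper face of the round beech trivet, 150 mm diameter, 14 mm thick, fixed on the shelf. (A fixed acrylic flap cabinet, 186 mm tall, stands well beyond the work at the far right corner, all of it at x over 0.8 m)
- tagine: Bystander: glazed tagine with conical steel lid, 160 mm wide, 151 mm tall, loose; origin at the centre of its underside
- jar: Bystander: glass jar with twist cap, 60 mm diameter, 100 mm tall, loose; origin at the centre of its underside
- tray: The caddy: a loose beech tray 240 mm (x) by 136 mm (y), 0.42 kg, standing on the shelf, with a bridge handle across its middle; origin at the centre of its underside. x points to the end with the walled bay, the other end has the ball pocket; z up
- tin0: The tin whose middle is tin0_mid; origin at the centre of its foot
- tin1: The tin whose middle is tin1_mid; origin at the centre of its foot
- tin2: The tin whose middle is tin2_mid; origin at the centre of its foot
- tin3: The tin whose middle is tin3_mid; origin at the centre of its foot
Mind the look-alikes: they are no part of the job. Leave any orange or purple look-alike of the tin2 alone.

How it is judged:
By the outcome, as a careful person would: the job done as asked, in the order asked, and still so for the second after the job is handed in, while the arm keeps its last pose, push and grip.
It also fails if it takes over 72 s, if anything falls off the work surface, if the arm or the gripper's body presses on something with over 40 N, if the wrist force passes 120 N, or if a joint passes its speed limit or range.

## Working session

There is one attempt and no reset: what is moved stays moved. The work goes in short steps, each a Python script; the robot and the scene stay as the last script left them, time stands still between calls to the robot, and variables do not carry over. Pictures are saved under pics/ and viewed, about 8 in all and at most 12, crops included, and the job is handed in when it is done.

```bash
ls && mkdir -p pics && python3 - <<'E'
from plant import *
import cv2,numpy as np
np.set_printoptions(precision=4,suppress=True)
for n in("top","scene"):
    p,d=get_image(n);c=get_calibration(n)
    cv2.imwrite(f"pics/{n}0.png",p[...,::-1]);np.savez(f"{n}0.npz",p=p,d=d,K=c["intrinsics"],T=c["world_from_camera"])
    print(n,c["intrinsics"],c["world_from_camera"])
s=observe();print(s)
E
```

```text
pics
top [[532.3526   0.     315.1082]
 [  0.     532.3526 244.0203]
 [  0.       0.       1.    ]] [[-0.0122 -0.9917  0.1278  0.5205]
 [-0.9999  0.011  -0.0099 -0.0179]
 [ 0.0084 -0.1279 -0.9918  0.9571]
 [ 0.      0.      0.      1.    ]]
scene [[469.3015   0.     318.6186]
 [  0.     469.3015 233.3737]
 [  0.       0.       1.    ]] [[-0.2554  0.6747 -0.6924  1.1708]
 [ 0.9668  0.1712 -0.1898  0.1593]
 [-0.0095 -0.7179 -0.6961  0.6486]
 [ 0.      0.      0.      1.    ]]
{'time_s': 0.1, 'q': array([ 1.1809,  0.2212,  1.5275,  0.    ,  1.3947, -0.1261]), 'joint_velocities': array([-0.0004, -0.0014, -0.0011, -0.0012, -0.0001,  0.0014]), 'joint_torque': array([  0.0004, -49.8231, -39.0555,  -0.0001,   0.0054,   0.    ]), 'eef_pos': array([0.1627, 0.6029, 0.2303]), 'tcp_rot': array([-1.7083,  1.569 , -1.9721]), 'ft_force': array([ 0.1004,  0.3625, -0.2009]), 'torque': array([ 0.039 , -0.0205, -0.001 ]), 'opening': 0.08538416750546073}
```

View pics/top0.png

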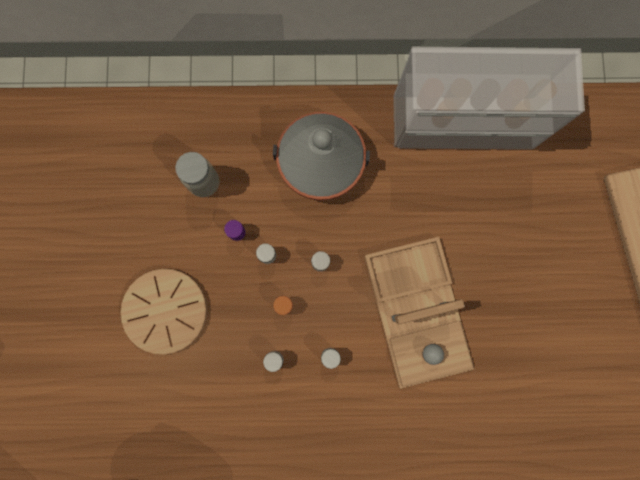

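View pics/scene0.png

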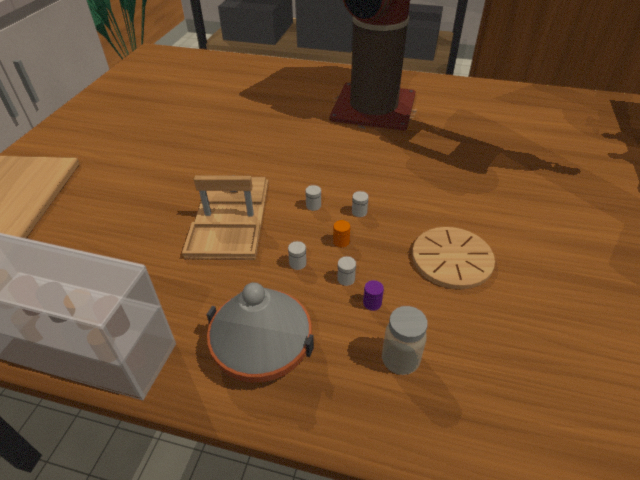

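Top view, with +x up and +y left. Four silver tins are at (266,253), (321,261), (331,359) and (273,362). The look-alikes are orange at (283,306) and purple at (235,230). The caddy is at (418,312), with the bay end up, the handle at (428,312) and the ball at (432,354). The trivet is at (164,311), the tagine at (322,155) and the jar at (198,175). The tins I want are the plain silver ones.

```bash
cat > h.py <<'E'
import numpy as np,cv2
from plant import *
np.set_printoptions(precision=4,suppress=True)
def cloud(d,K,T):
    v,u=np.mgrid[:d.shape[0],:d.shape[1]]
    P=np.stack([(u-K[0,2])/K[0,0]*d,(v-K[1,2])/K[1,1]*d,d],-1)
    W=P@T[:3,:3].T+T[:3,3]; W[d<=0]=np.nan; return W
def ray(u,v,z,K,T):
    r=T[:3,:3]@np.array([(u-K[0,2])/K[0,0],(v-K[1,2])/K[1,1],1]);o=T[:3,3]
    return o+r*(z-o[2])/r[2]
def blobs(mask,a0=20,a1=1e9):
    n,l,s,c=cv2.connectedComponentsWithStats(mask.astype(np.uint8),connectivity=4)
    return [(l==i,s[i],c[i]) for i in range(1,n) if a0<=s[i,4]<=a1]
E
python3 - <<'E'
from h import *
z=np.load("top0.npz");p,d,K,T=[z[k] for k in"pdKT"]
W=cloud(d,K,T);hsv=cv2.cvtColor(p,cv2.COLOR_RGB2HSV)
print("table z",np.nanmedian(W[380:470,200:560,2]))
print("tins (silver)")
for m,s,c in blobs((hsv[...,1]<60)&(hsv[...,2]>120),80,700):
    q=W[m];print(c,s[4],s[2:4],"top z",np.nanmedian(q[:,2]),"depth xy",np.nanmedian(q[:,:2],0),"ray",ray(*c,.044,K,T)[:2], hsv[m].mean(0))
def report(n,m):
    (cx,cy),sz,a=cv2.minAreaRect(W[m][:,:2].astype(np.float32));print(n,m.sum(),(cx,cy),sz,a,"z",np.nanmedian(W[m][:,2]))
roi=np.zeros(d.shape,bool);roi[225:400,350:490]=1
Z=W[...,2]
for m,s,c in blobs(roi&(Z>.092)&(Z<.115),60): report(f"bar {c}",m)
for m,s,c in blobs(roi&(Z>.004)&(Z<.13),300): report(f"caddy {c}",m)
for m,s,c in blobs(roi&(hsv[...,1]<70)&(Z>.025)&(Z<.06),30): report(f"ball {c}",m)
r2=np.zeros(d.shape,bool);r2[255:370,105:225]=1
for m,s,c in blobs(r2&(Z>.007)&(Z<.03),300): report(f"trivet {c}",m);print(ray(*c,.014,K,T))
r3=np.zeros(d.shape,bool);r3[100:215,165:385]=1
for m,s,c in blobs(r3&(Z>.02),300): report(f"byst {c}",m)
print(blobs(hsv[...,0]<0))
im=cv2.resize(p[220:390,220:480],None,fx=3,fy=3,interpolation=cv2.INTER_CUBIC)
cv2.imwrite("pics/crop1.png",im[...,::-1])
E
```

```text
table z 0.0001488243025274949
tins (silver)
[402.1781  62.8151] 146 [12 24] top z -0.7492257797988132 depth xy [ 1.359  -0.3356] ray [ 0.9673 -0.1887] [ 23.5068  41.2603 136.8219]
[11.227  69.8464] 586 [24 25] top z -0.7500288461757249 depth xy [1.342 0.978] ray [0.9596 0.5151] [ 23.599   42.4625 140.6911]
[622.5  80. ] 102 [34  3] top z -0.7499462325387731 depth xy [ 1.2882 -1.0828] ray [ 0.9313 -0.587 ] [ 22.8235  44.7745 136.9118]
[295.4085  82.6479] 142 [40  4] top z -0.7487093873242548 depth xy [1.288  0.0227] ray [0.9312 0.0049] [ 22.8944  46.2324 134.9296]
[335.9426  82.1393] 122 [40  4] top z -0.7498761550532324 depth xy [ 1.289  -0.1121] ray [ 0.9316 -0.0681] [ 23.1639  43.9836 133.041 ]
[377.2033  82.0488] 123 [40  4] top z -0.7490220988191628 depth xy [ 1.2878 -0.2499] ray [ 0.9311 -0.1424] [ 23.0813  44.4634 137.4959]
[170.2598  83.8898] 127 [40  4] top z -0.7491823321057004 depth xy [1.2872 0.4449] ray [0.9308 0.2295] [ 22.6457  46.2677 134.0866]
[210.5973  83.3893] 149 [41  4] top z -0.750139438018412 depth xy [1.2882 0.311 ] ray [0.9311 0.1572] [ 22.9597  45.5101 135.0
[... 1863 characters left out ...]
335576057434) 13.329950332641602 z 0.011644105528401727
ball [433.012  353.9339] 333 (0.4486083984375, -0.2255893349647522) (0.03183784335851669, 0.033357951790094376) 25.121845245361328 z 0.04337533266085114
trivet [163.5726 311.6851] 5739 (0.5264279842376709, 0.24004925787448883) (0.14923015236854553, 0.1484963297843933) 89.140869140625 z 0.014073661756269673
[0.5253 0.2398 0.014 ]
byst [321.0182 155.947 ] 6334 (0.7952273488044739, -0.03896557539701462) (0.1584574580192566, 0.15776386857032776) 28.26891326904297 z 0.08025171340567594
byst [196.6916 173.8974] 1326 (0.7577977776527405, 0.17408877611160278) (0.05664455518126488, 0.056161027401685715) 88.90839385986328 z 0.09856366441311815
[]
```

View pics/crop1.png

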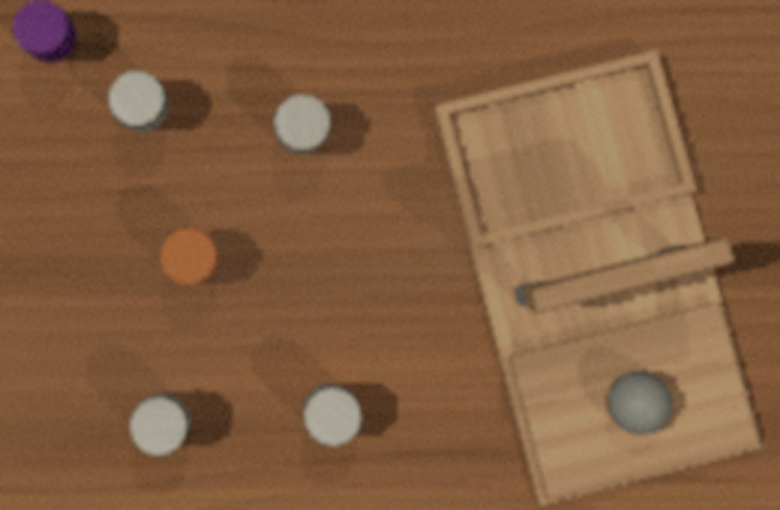

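The crop shows plain silver tins at crop pixels (137,100), (302,123), (333,416) and (160,426). The orange (188,257) and purple (45,30) ones are excluded. The measurements check out: tin tops are at 44 mm, the bar is 14 x 110 mm at 104 mm, and the trivet is 149 mm across at 14 mm. The caddy yaw is about 13.4°, and the ball position agrees with it. I'll place the first tin, the one at (0.444,-0.050).

```bash
cat >> h.py <<'E'
from scipy.spatial.transform import Rotation as Rn
YAW=np.deg2rad(13.4);C=np.array([.5194,-.2092]);TRIV=np.array([.5255,.2399])
ux=np.array([np.cos(YAW),np.sin(YAW)]);uy=np.array([-ux[1],ux[0]])
TINS=dict(A=(.6247,.0597),B=(.6098,-.0353),C=(.444,-.0501),D=(.4396,.0476))
def rpy(yaw,flip=False):
    c,s=np.cos(yaw),np.sin(yaw); 
    if flip:c,s=-c,-s
    return Rn.from_matrix(np.array([[0,c,s],[0,s,-c],[-1,0,0]])).as_euler("xyz")
def slot(k): return C+ux*.077+uy*.039*k
def tin(name,k,flip):
    r=rpy(YAW,flip);t=TINS[name];s=slot(k)
    gripper_to(.060,40)
    movep([*t,.10],r); move_l([*t,.012],.15); gripper_to(0.0,40)
    print(name,"grip opening",observe()["opening"])
    move_l([*t,.14],.25); move_l([*s,.14],.3); move_l([*s,.045],.2); move_l([*s,.0215],.05)
    print("eef",observe()["eef_pos"],observe()["ft_force"])
    gripper_to(.050); move_l([*s,.14],.25); print("t",observe()["time_s"])
E
python3 - <<'E'
from h import *
for f in(0,1):
    for n,p in [("C",(*TINS["C"],.012)),("D",(*TINS["D"],.012)),("s",(*slot(1),.02)),("s",(*slot(-1),.14)),("g",(*C,.07)),("tr",(*TRIV,.22))]:
        print(f,n,inverse_kinematics(p,rpy(YAW,f)))
E
```

```text
0 C [-0.2892  0.0908  2.1347  0.      0.916  -0.5231]
0 D [-0.0708  0.0802  2.1463 -0.      0.9151 -0.3047]
0 s [-0.3866  0.4083  1.7217  0.      1.0116 -0.6205]
0 s [-0.4853  0.3431  1.5532  0.      1.2453 -0.7191]
0 g [-0.5237  0.24    1.8274  0.      1.0742 -0.7576]
0 tr [ 0.2918  0.1163  1.6657 -0.      1.3597  0.0579]
1 C [-0.2892  0.0908  2.1347  0.      0.916   2.6185]
1 D None
1 s [-0.3866  0.4083  1.7217  0.      1.0116  2.5211]
1 s [-0.4853  0.3431  1.5532  0.      1.2453  2.4225]
1 g [-0.5237  0.24    1.8274  0.      1.0742  2.384 ]
1 tr None<sys>:0: UserWarning: Gimbal lock detected. Setting third angle to zero since it is not possible to uniquely determine all angles.
```

```bash
python3 -W ignore - <<'E'
from h import *
tin("C",-1,0)
q=slot(0)
movep([.45,.05,.25],rpy(YAW))
p,d=get_image("top");np.savez("t1.npz",p=p,d=d)
z=np.load("top0.npz");K,T=z["K"],z["T"];W=cloud(d,K,T);hsv=cv2.cvtColor(p,cv2.COLOR_RGB2HSV)
for m,s,c in blobs((hsv[...,1]<60)&(hsv[...,2]>120),100,700):
    if c[1]>220: print(c,s[2:],np.nanmedian(W[m][:,2]),ray(*c,.052,K,T)[:2])
print("want",slot(-1),observe()["time_s"])
cv2.imwrite("pics/t1.png",cv2.resize(p[200:400,200:500],None,fx=2.5,fy=2.5)[...,::-1])
E
```

```text
C grip opening 0.03079209910503955
eef [ 0.603  -0.2292  0.0214] [-1.5209  1.3442  3.3532]
t 7.9333
[264.9699 252.4398] [ 19  18 266] 0.04399180604730718 [0.6235 0.059 ]
[320.2948 260.4254] [ 19  18 268] 0.04403123840310175 [ 0.6087 -0.0354]
[433.3235 263.364 ] [ 19  18 272] 0.052197383392975305 [ 0.6015 -0.2286]
want [ 0.6033 -0.2293] 9.2583
```

View pics/t1.png

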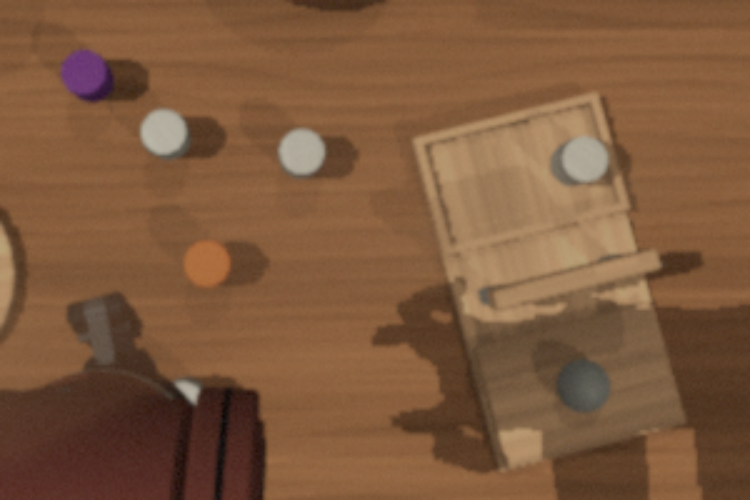

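The picture shows the first tin upright in the bay's right-hand slot at (583,160). Its top is at 52 mm and it is within 2 mm of target. The caddy is unmoved and the ball (583,385) is in its pocket. That took 8 s per tin, so I'll do D and B next.

```bash
python3 -W ignore - <<'E'
from h import *
tin("D",0,0); tin("B",1,0)
movep([.45,.05,.25],rpy(YAW))
p,d=get_image("top");np.savez("t2.npz",p=p,d=d)
z=np.load("top0.npz");K,T=z["K"],z["T"];W=cloud(d,K,T);hsv=cv2.cvtColor(p,cv2.COLOR_RGB2HSV)
for m,s,c in blobs((hsv[...,1]<60)&(hsv[...,2]>115),100,700):
    if c[1]>220: print(c,s[2:],np.nanmedian(W[m][:,2]),ray(*c,.052,K,T)[:2])
for k in(-1,0,1):print("want",slot(k))
Z=W[...,2];roi=np.zeros(d.shape,bool);roi[280:345,380:480]=1
for m,s,c in blobs(roi&(Z>.092)&(Z<.115),60): print("bar",cv2.minAreaRect(W[m][:,:2].astype(np.float32)),np.nanmedian(W[m][:,2]))
print(observe()["time_s"])
cv2.imwrite("pics/t2.png",cv2.resize(p[200:400,200:500],None,fx=2.5,fy=2.5)[...,::-1])
E
```

```text
D grip opening 0.03104856010673142
eef [ 0.594  -0.1913  0.0215] [-1.4046  0.6115  4.6241]
t 15.225
B grip opening 0.03103412734095378
eef [ 0.5851 -0.1534  0.0217] [-1.3634  0.8825  4.7485]
t 20.6833
[265.  252.5] [ 19  18 268] 0.04400317241987234 [0.6234 0.0589]
[433.1935 263.3548] [ 19  18 279] 0.05200369045174874 [ 0.6015 -0.2284]
[411.3936 268.8475] [ 20  19 282] 0.05200885342586403 [ 0.5926 -0.1907]
[389.3194 274.4618] [ 21  18 288] 0.051841553342430347 [ 0.5834 -0.1527]
want [ 0.6033 -0.2293]
want [ 0.5943 -0.1914]
want [ 0.5853 -0.1534]
bar ((0.5197079181671143, -0.21000653505325317), (0.014171815477311611, 0.11068864166736603), 13.448412895202637) 0.10382364349920548
21.775
```

View pics/t2.png

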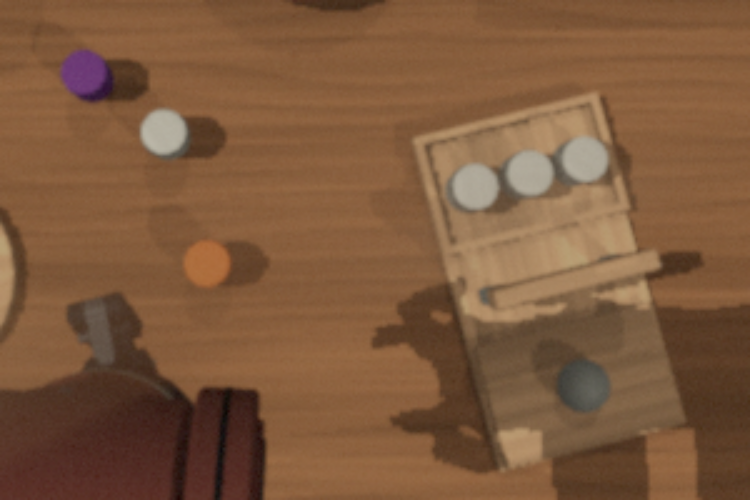

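All three tins stand in the bay at (473,187), (528,173) and (584,160), with tops at 52 mm. The fourth, at (165,133), is untouched, and the ball (583,385) is in its pocket. Next I'll grip the handle, lift a little and check that the caddy is level.

```bash
cat >> h.py <<'E'
def look(name,off):
    p,d=get_image("top");z=np.load("top0.npz");K,T=z["K"],z["T"];W=cloud(d,K,T)
    hsv=cv2.cvtColor(p,cv2.COLOR_RGB2HSV)
    for m,s,c in blobs((hsv[...,1]<60)&(hsv[...,2]>100)&(W[...,2]>.03)&(W[...,2]<.3),60,900):
        if c[1]>215: print(c,s[2:],"z",np.nanmedian(W[m][:,2]),"xy",np.nanmedian(W[m][:,:2],0))
    cv2.imwrite(f"pics/{name}.png",p[...,::-1]);np.savez(name+".npz",p=p,d=d);return p,W
E
python3 -W ignore - <<'E'
from h import *
r=rpy(YAW)
gripper_to(.05); movep([*C,.16],r); move_l([*C,.070],.1); gripper_to(0.0,90)
s=observe();print(s["opening"],s["eef_pos"],s["ft_force"])
move_l([*C,.100],.04);hold(.3)
s=observe();print(s["opening"],s["eef_pos"],s["ft_force"],s["torque"],s["time_s"])
p,W=look("l1",.03)
q,_=get_image("scene");im=cv2.resize(q[150:290,150:400],None,fx=3,fy=3)
cv2.imwrite("pics/l1s.png",im[...,::-1])
E
```

```text
0.012667956011659596 [ 0.5202 -0.2095  0.071 ] [0.0473 1.6016 4.2016]
0.012735455172167134 [ 0.5193 -0.2091  0.0998] [ 0.643  -0.5428 -5.86  ] [0.019  0.0424 0.0136] 25.75
[265.4    252.7154] [ 18  18 260] z 0.043991417648626796 xy [0.6236 0.0595]
[436.7865 262.3416] [ 23  17 281] z 0.08034323648496133 xy [ 0.601  -0.2279]
[414.5389 269.1402] [ 22  19 321] z 0.08061285665897555 xy [ 0.5899 -0.1902]
[391.6    274.6413] [ 22  18 315] z 0.08050396761294754 xy [ 0.5807 -0.1526]
```

View pics/l1s.png

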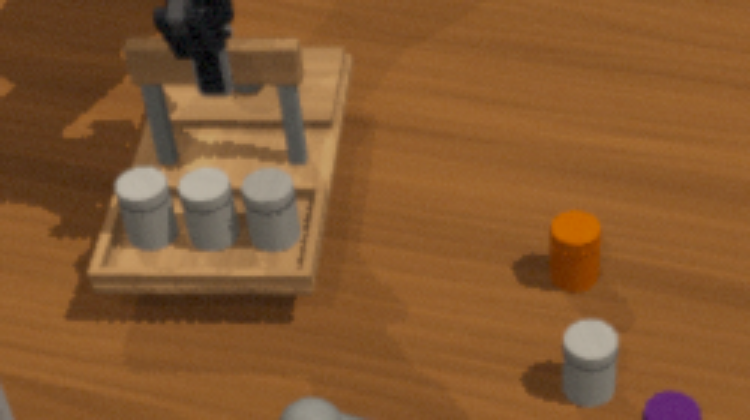

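The picture shows the caddy lifted by mid-bar (213,65), with three tins upright at (150,210), (210,210) and (272,210). Their tops are equal within 0.3 mm, about 0.5° from level. Now I'll carry it.

```bash
python3 -W ignore - <<'E'
from h import *
move_l([*C,.221],.08); move_l([*TRIV,.221],.12); hold(1)
s=observe();print(s["opening"],s["eef_pos"],s["ft_force"],s["torque"],np.abs(s["joint_velocities"]).max(),s["time_s"])
p,W=look("f1",0)
q,d=get_image("scene");c=get_calibration("scene");S=cloud(d,c["intrinsics"],c["world_from_camera"])
np.savez("f1s.npz",p=q,S=S);cv2.imwrite("pics/f1s.png",q[...,::-1])
E
```

```text
0.013238867369554872 [0.5255 0.2399 0.221 ] [ 0.3856  0.0092 -6.0474] [-0.0689  0.025   0.0098] 0.004688370032994665 32.4083
[143.1708 254.9208] [ 23  23 404] z 0.20180916768439955 xy [0.6048 0.2193]
[265.4077 252.7423] [ 18  19 260] z 0.04415520311190552 xy [0.6236 0.0594]
[116.3134 261.4428] [ 23  22 402] z 0.2018139726984322 xy [0.5962 0.2572]
[140.8302 362.8886] [ 21  24 377] z 0.19424048249063608 xy [0.4537 0.2205]
```

View pics/f1s.png

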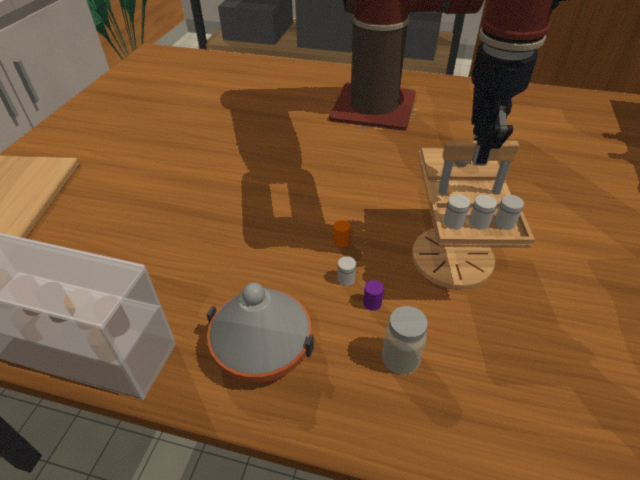

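View pics/f1.png

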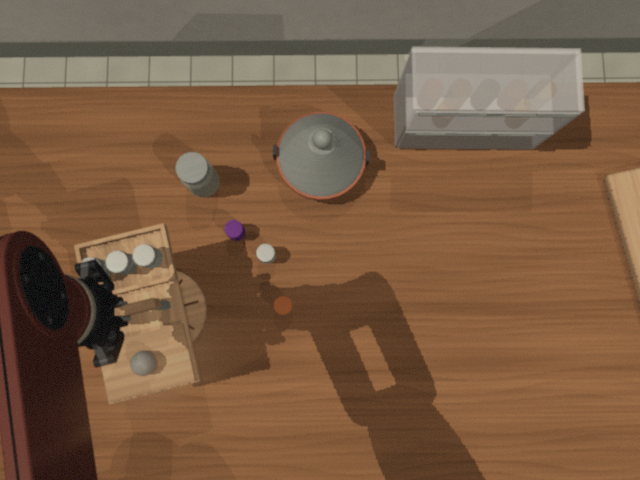

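The scene view shows all three tins standing in the lifted caddy at (457,211), (483,211) and (510,212), above the trivet at (453,257). In the top view the ball (143,363) is in its pocket, while the tagine (322,155), jar (198,175), fourth tin (265,253) and look-alikes are undisturbed. Handing it in.

```bash
python3 -c "
from plant import *
job_done();print(observe()['time_s'],observe()['eef_pos'])"
```

```text
the job is handed in; nothing more can be done
the job is handed in; nothing more can be done
```

The job is handed in: three silver tins stand in the caddy's bay, and the arm is holding the caddy by its handle above the trivet. The fourth tin is still standing on the shelf. It took about 32 s of robot time.

Last checks before handing in:
- **Height:** the two tin tops the top camera could see were both at 0.2018 m, which puts the underside at about 0.150 m. The arm hid the third tin from above, but the scene camera shows it standing.
- **Level:** the caddy was within about 0.5° of level just after lift-off. At the end, the two visible tin tops agreed to within 0.1 mm.
- **Centring and stillness:** the gripper was at the measured trivet centre (0.5255, 0.2399), and the joints were almost still (under 0.005 rad/s).
- **Ball:** it was within about 2 mm of the pocket centre.
- **Surroundings:** the tagine, jar, fourth tin and coloured look-alikes looked unmoved in the final pictures.

No check failed or disagreed. No pictures were taken after handing in, so the final one-second hold was not checked.

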